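# Pin the guard gate's hinge and hold the gate wide open

### The job

The bench guard's gate has just been put back after cleaning: first take the red-knobbed hinge pin from the grey block and push it down through the gate's top hinge until its flange seats. Then squeeze the safety bolt's blue knob towards its thumb rest until the bolt is fully back, and after that squeeze the gate's blue handle shut and, keeping it squeezed, swing the sprung gate out past its half-open detent, nearly to its stop. Finish while still holding the gate there by the squeezed handle, so that a colleague can slide a board in; leave everything else on the bench where it is.

Things in the scene. Friction and masses are not known exactly. Their poses are not given: they have to be found in the camera images.
- guard: Open-topped finger guard fixed to the bench: grey base 350 x 390 x 12 mm (110 mm of it in front of the gate), aluminium posts, clear panels 130 mm high round a green circuit board. Origin: on the bench under the middle of the closed gate; x points into the guard (away from the robot at yaw 0), y along the closed gate from latch end to hinge end.
- gate (a joint): Gate angle: 0 shut, grows as the leaf swings out (clockwise from above) about the hinge at its +y end; stop 1.40, wide open (nearly at the stop) from 1.1. A spring closes it (0.04 N m shut, 0.2 at 1.3). Detent bump from 0.62 to 0.78, some 5 N more at the handle; let go beyond it, the gate falls back and rests on it half open. Shut, the safety bolt and the handle's latch each lock it.
- gate_hinge (a point): Point on the hinge axis, 178 mm above the bench. Axes turn with the gate: -y along the leaf to its free end, +x the leaf's inner side (into the guard when shut); at gate = 0 equal to the guard's. Leaf: aluminium frame with clear infill, from the axis to 272 mm, 12 mm thick, 24 to 141 mm above the bench.
- pin_hole (a point): Centre of the top hinge hole's upper mouth, on the hinge axis, 152 mm above the bench, fixed to the guard. Vertical hole 12.5 mm wide, chamfered 2 mm, through fork plate, gate lug and lower fork plate (34 mm in all; plates 28 mm wide). A 20 mm post as high as the mouth stands 27 mm from the axis on the guard's +y side.
- pin: Loose steel hinge pin with red knob, 45 g, upright in one of the grey block's two holes, its flange on the block's top. Origin: centre of the flange's underside; z up along the pin. Shank 10 mm thick, 42 mm long below the flange, tapered nose; flange 20 mm wide, 4 mm thick; red knob 14 mm thick, from 4 to 28 mm above the origin.
- block: Grey plastic hardware block, 116 x 44 x 50 mm, fixed; origin: centre of its underside. Two upright holes 12.5 mm wide, 32 mm either side of the middle along its x: one holds the red-knobbed pin, the other a thumbscrew. It stands left or right in front of the guard.
- safety_bolt (a joint): Slide of the safety bolt on the latch end of the gate's top rail, in m. About 0 to 0.003 at the start = shot into the keeper; 0.016 = fully back, knob 8 mm from the thumb rest. It clears the keeper at about 0.009. Friction (about 3 N) keeps it where it is left; no spring.
- bolt_knob: The safety bolt's blue upright knob: 26 (across the gate) x 10 (along it) x 36 mm, 154 to 190 mm above the bench. Bolt fully shot, its outer face (away from the hinge) is 237 mm from the hinge axis; squeezing moves it up to 16 mm towards the hinge. Origin: not on the knob but near the hinge axis at bench level; use point bolt_squeeze.
- thumb_rest: Blue upright thumb rest of the safety bolt, fixed to the gate: 26 x 10 mm, up to 190 mm above the bench; its face towards the hinge is 193 mm from the hinge axis. Origin: middle of its foot, 198 mm from the axis, 141 mm above the bench. Knob and rest measure 44 mm over both with the bolt shot, 28 mm squeezed.
- bolt_squeeze (a point): Where to put the TCP to squeeze the safety bolt, fingers closing along the gate: 207 mm from the hinge axis (midway over knob and rest once squeezed), on the middle of the gate's thickness, 178 mm above the bench.
- trigger (a joint): Squeeze of the handle, in m: 0 = released, 0.012 = fully squeezed. A spring pushes it back (4 N at 0, 8.5 N at 0.012). It draws the latch 1.25 times as far; the latch leaves its keeper at about 0.0065.
- handle_bar: The handle's fixed blue bar, on the gate's outer side: 10 mm (across the gate) x 40 mm (along it), 150 to 195 mm above the bench, on a black foot; outer face 21 mm outside the middle of the gate's thickness. Origin: on the top rail, 115 mm from the hinge axis, 141 mm above the bench.
- trigger_paddle: The handle's sprung blue paddle facing the bar, on the gate's inner side: 10 x 36 x 43 mm, 152 to 195 mm above the bench; its inner face is 23 mm from the middle of the gate's thickness released, 11 mm squeezed. Bar and paddle: 44 mm over both released, 32 mm squeezed. Origin: as handle_bar's, moving with the squeeze.
- handle_mid (a point): Where to put the TCP to take the handle, fingers closing across the gate: 115 mm from the hinge axis, 5 mm to the outer side of the middle of the gate's thickness (midway over bar and paddle once squeezed), 178 mm above the bench. Turns with the gate; axes as gate_hinge.
- thumbscrew: Bystander: loose screw like the pin but with a thicker black knob (18 mm), in the block's other hole. Not the pin.
- multimeter: Bystander: yellow handheld meter, 150 x 76 x 34 mm, loose, left or right in front of the guard (where the block is not).
- tub: Bystander: clear tub with blue lid, 172 x 212 x 97 mm, far left.
- carton: Bystander: cardboard box 100 x 130 x 55 mm on the tub.
- pen: Bystander: blue pen on the notepad, right.
- beaker: Bystander: glass beaker, 68 mm wide, 90 mm high, right, near the robot.
- driver: Bystander: screwdriver lying right of the guard.

How it is judged:
On the way, in this order (a step that is already met when the one before it is completed fails the run):
1. the red-knobbed pin is seated in the top hinge, flange down on the fork (z of pin in the frame of pin_hole between -0.003 and 0.003 m and horizontal distance between pin and pin_hole below 0.0035 m and angle between pin's own z axis and vertical below 0.12 rad), for 0.2 s.
2. the safety bolt is drawn back by squeezing its knob and thumb rest together (all of step 1 and value of joint safety_bolt above 0.0105 m and contact force between each of bolt_knob, thumb_rest and the fingers above 1 N), for 0.1 s.
3. the handle is squeezed while the gate is still shut (value of joint safety_bolt above 0.0105 m and value of joint gate below 0.1 rad and contact force between each of handle_bar, trigger_paddle and the fingers above 2 N and value of joint trigger above 0.008 m), for 0.1 s.
4. the gate is swung out past its half-open detent by the squeezed handle (value of joint gate above 0.85 rad and contact force between each of handle_bar, trigger_paddle and the fingers above 2 N and value of joint trigger above 0.008 m), for 0.05 s.
At the end, for the whole second after the job is handed in: The gate is held at rest beyond 1.1 rad by its handle, the fingers pressing on bar and paddle (over 2 N each) with the paddle squeezed over 8 mm; the pin is seated within 3 mm (3.5 mm sideways) and upright; the safety bolt is still drawn back over 10.5 mm (all of step 1 and value of joint gate above 1.1 rad and velocity of joint gate between -0.1 and 0.1 rad/s and value of joint safety_bolt above 0.0105 m and contact force between each of handle_bar, trigger_paddle and the fingers above 2 N and value of joint trigger above 0.008 m); the arm keeps its last pose, push and grip.
It fails at once if the handle is let go while the gate is open (value of joint gate above 0.25 rad and value of joint trigger below 0.005 m).
It fails at once if the gate is swung open without its hinge pin (value of joint gate above 0.15 rad and not (z of pin in the frame of pin_hole between -0.003 and 0.003 m and horizontal distance between pin and pin_hole below 0.0035 m and angle between pin's own z axis and vertical below 0.12 rad)).
It fails at once if a bystander is moved by more than 40 mm (distance of any of thumbscrew, multimeter, tub, carton, pen, beaker, driver from where it was at the start of the episode above 0.04 m).
It also fails if it takes over 70 s, if anything falls off the work surface, if the arm or the gripper's body presses on something with over 40 N, if the wrist force passes 120 N, or if a joint passes its speed limit or range.

### The arm

A 6-joint arm with a two-finger parallel gripper is mounted at the origin on the work surface. World frame = base frame: x ahead of the robot, y to its left, z up, the work surface at z = 0. Lengths are in m, angles in rad, forces in N, time in s.
With the tool pointing down it reaches from about 0.375 to 0.975 m from the base axis. Payload 3.8 kg.
Tool frame: the origin (TCP) lies between the finger pads, 19 mm behind the fingertips; this is the grasp point; z points along the fingers, y is the line along which they close (so a half turn about z gives the same grasp; the last joint's range is limited). The gripper opens to 85 mm and grips with 20 to 120 N. Pads are 22 mm wide; open, the fingers measure 114 mm over their backs; the gripper's body (76 mm by 85 mm) begins 54 mm behind the grasp point. The pads swing forward as they close: fully open they stand 13 mm farther back than shut.
Start: joints at [1.215, 0.264, 1.604, -0, 1.274, -0.037], TCP at [0.212, 0.641, 0.25] pointing down, gripper open.
Joint ranges: [-2.63, 2.63], [-0.94, 2.18], [0.31, 2.57], [-1.31, 4.45], [0, 2.66], [-2.55, 2.55]. Speed limits (rad/s): [2.57, 2.57, 3.14, 3.14, 3.14, 3.14].

### API

Orientations are given as a rotation vector (axis times angle).
In Python, from workcell import bot, optics gives the robot as it stands.
- The arm moves only by the shell command python3 -m jog 'ROWS' [OPENING] [FORCE]. ROWS is JSON, a list of rows, each an object of numbers: "dx", "dy", "dz": the shift along the tool's x, y, z in mm; "ax", "ay", "az": the turn, a rotation vector about the tool's x, y, z in degrees. A call has 1 to 20 rows; each row shifts and turns the commanded pose from where the row before left it, along the tool's axes as they then stand; what a row does not reach is not made up. A row lasts 1/12 s, in which the tool goes at most 41.7 mm and 7.16 degrees, less where a joint would pass 70% of its speed; a pose out of reach is approached as far as the arm can. A call with a gripper value outside its range is refused whole. OPENING is the opening, from 0 (shut) to 1 (fully open), set as the call begins (- or left out, the last holds). The fingers move at their own pace and stop on an object; FORCE is the grip in N (left out, the last holds). Time passes only in rows, so rows that do not move let the fingers close. It gives the time, the measured TCP pose, the force, the opening and the grip force at its end, in the units of the state.
- bot.read_state(): the state, without advancing time (a new reading comes with each control period).
- optics.read_camera(name): name is "side" or "top"; returns a dict with "img" (384x512x3 uint8, red, green, blue), "vertical_fov" (degrees; the focal length in pixels is half the picture's height over the tangent of half this angle, whatever the lens; pixels are square), "cx", "cy" (the principal point, pixels), "k1" (the pictures are not rectified: a ray, as slopes to the right and down, at radius r is drawn at 1 + k1 r^2 times it, then the intrinsics apply), "R" (3x3) and "t" (3): a world point X has camera coordinates R X + t. Camera axes: x right, y down, z forward; pixel columns grow to the right and rows downward; lengths in m; the calibration is good to about 2 mm. A picture is of the moment at which its call begins. There is no depth.
- bot.finish_job(): hands the job in; it is judged then, once.
The state is a dict: "time": time; "q": joint angles; "joint_vel": joint speeds; "joint_torque": joint torques, N m; "tool_pos": TCP position; "tcp_rot": TCP orientation; "wrist_force": force on the tool from outside, world axes, zero at the start; "torque": the same for the moment, N m; "width": opening from 0.0 (shut) to 1.0 (fully open); "grip_force": force on a finger pad.
Only numpy, scipy, OpenCV 4.12 (cv2) and the standard library are available. Lean on these libraries where they do the work, as an engineer would, in place of code of your own. Each camera call takes 0.05 s, during which the arm holds its last target. There are 200 camera calls.

## Working session

There is one attempt and no reset: what is moved stays moved. The work goes in short steps, Python scripts to look and compute and a shell command to move; the robot and the scene stay as the last step left them, time stands still between calls to the robot, and variables do not carry over. Pictures are saved under pics/ and viewed, at most 10 in all, crops included, and the job is handed in when it is done.

```bash
mkdir -p pics; ls; python3 - <<'E'
from workcell import bot, optics
import cv2, numpy as np
print(bot.read_state())
for n in ("side","top"):
    c=optics.read_camera(n)
    cv2.imwrite(f"pics/{n}0.png",cv2.resize(c["img"][:,:,::-1],(768,576),interpolation=cv2.INTER_CUBIC))
    cv2.imwrite(f"{n}_raw.png",c["img"][:,:,::-1])
    print(n,{k:(np.round(v,4).tolist() if not isinstance(v,(int,float)) else v) for k,v in c.items() if k!="img"})
E
```

```text
pics
{'time': 0.0, 'q': array([ 1.21510126e+00,  2.64784087e-01,  1.60540140e+00,  4.52446871e-06,
        1.27371135e+00, -3.69245324e-02]), 'joint_vel': array([-7.47033957e-04, -2.16972551e-04,  9.64076474e-06, -1.67662489e-03,
       -3.69509597e-04, -4.15725722e-04]), 'joint_torque': array([-2.46865122e-03, -5.15115023e+01, -3.67315435e+01, -1.17777839e-05,
        1.26540047e-02,  2.24626611e-06]), 'tool_pos': array([0.21131442, 0.64032638, 0.24862635]), 'tcp_rot': array([-0.49853598, -3.10132284,  0.00354804]), 'wrist_force': array([-0.54371875,  0.2514028 , -0.67642846]), 'torque': array([ 0.02847417, -0.00236855, -0.00011749]), 'grip_force': 0.0, 'width': 0.9999739743640377}
side {'vertical_fov': 57.89303119062141, 'cx': 255.51114127435545, 'cy': 194.8020583275422, 'k1': -0.10312045471737068, 'R': [[0.7773, -0.6288, -0.0182], [-0.4477, -0.5326, -0.7183], [0.442, 0.5665, -0.6955]], 't': [-0.3869, 0.3098, 1.1692]}
top {'vertical_fov': 57.743128626509986, 'cx': 254.34462459345838, 'cy': 195.3130036094246, 'k1': -0.03712784243667866, 'R': [[-0.0151, -0.9998, -0.0142], [-0.9841, 0.0174, -0.1766], [0.1768, 0.0113, -0.9842]], 't': [0.01, 0.4838, 1.203]}
```

View pics/side0.png

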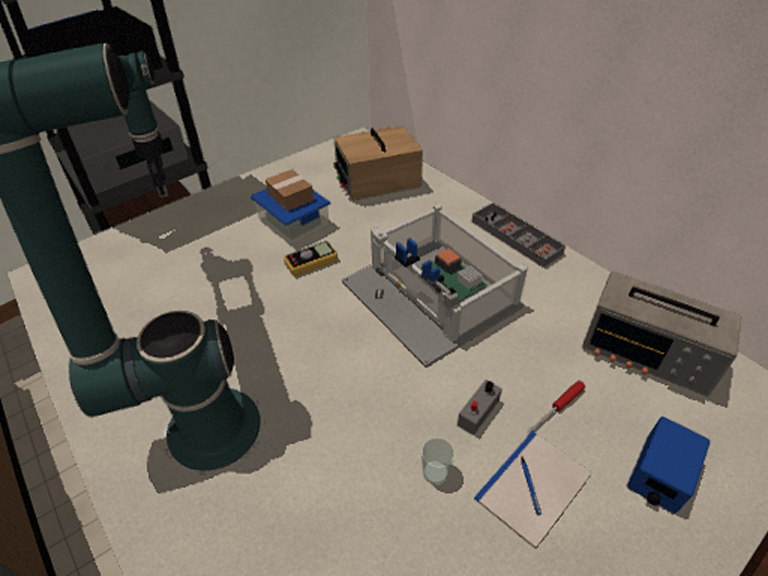

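View pics/top0.png

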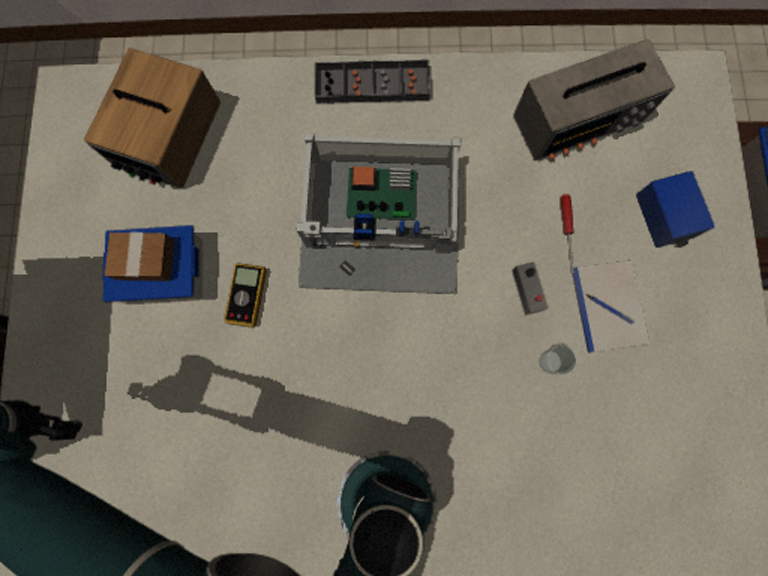

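The side view shows the block at (480,407) with the red pin at its near end (475,405), and the guard's blue handle and bolt at (405,250) and (430,270). In the top view the pin is at (539,298), the handle at (364,227), the bolt at (410,228), and the hinge post at (310,230). The meter is on the left and the beaker is near the block. Next I'll segment colours and crop.

```bash
cat > h.py <<'E'
import numpy as np, cv2
from workcell import bot, optics
def f(c): return 192/np.tan(np.radians(c["vertical_fov"]/2))
def K(c): return np.array([[f(c),0,c["cx"]],[0,f(c),c["cy"]],[0,0,1.]])
def D(c): return np.array([c["k1"],0,0,0.])
def proj(c,X):
    return cv2.projectPoints(np.atleast_2d(np.array(X,float)),cv2.Rodrigues(np.array(c["R"]))[0],np.array(c["t"],float),K(c),D(c))[0][:,0]
def ray(c,px):
    n=cv2.undistortPoints(np.array([[px]],float),K(c),D(c))[0,0]
    R=np.array(c["R"]); d=R.T@np.array([n[0],n[1],1]); return -R.T@np.array(c["t"]), d/np.linalg.norm(d)
def plane(c,px,z):
    o,d=ray(c,px); return o+d*(z-o[2])/d[2]
def tri(c1,p1,c2,p2):
    o1,d1=ray(c1,p1);o2,d2=ray(c2,p2)
    s=np.linalg.lstsq(np.c_[d1,-d2],o2-o1,rcond=None)[0]
    a=o1+s[0]*d1;b=o2+s[1]*d2; return (a+b)/2,np.linalg.norm(a-b)
def blobs(c,lo,hi,amin=4,box=None):
    m=cv2.inRange(cv2.cvtColor(c["img"],cv2.COLOR_RGB2HSV),np.array(lo),np.array(hi))
    if box: z=np.zeros_like(m); x0,y0,x1,y1=box; z[y0:y1,x0:x1]=m[y0:y1,x0:x1]; m=z
    n,l,s,ce=cv2.connectedComponentsWithStats(m)
    return [(np.round(ce[i],1).tolist(),s[i].tolist()) for i in range(1,n) if s[i][4]>=amin]
def crop(c,x0,y0,x1,y1,k): return cv2.resize(c["img"][y0:y1,x0:x1,::-1],None,fx=k,fy=k,interpolation=cv2.INTER_CUBIC)
E
python3 - <<'E'
from h import *
S=optics.read_camera("side");T=optics.read_camera("top")
a=crop(S,240,130,360,250,5);b=crop(T,190,80,315,200,4.8)
h=min(a.shape[0],b.shape[0])
cv2.imwrite("pics/guard.png",cv2.resize(np.hstack([a[:h],b[:h]]),(800,int(800*h/(a.shape[1]+b.shape[1])))))
cv2.imwrite("pics/guardT.png",crop(T,195,130,315,200,6.6))
a=crop(S,290,240,350,300,6);b=crop(T,330,165,390,225,6)
cv2.imwrite("pics/block.png",np.hstack([a,b]))
print("red S",blobs(S,(0,120,60),(8,255,255),box=(290,240,350,300)))
print("red T",blobs(T,(0,120,60),(8,255,255),box=(330,165,390,225)))
print("blue S",blobs(S,(105,130,30),(125,255,255),box=(240,130,360,250)))
print("blue T",blobs(T,(105,130,30),(125,255,255),box=(190,80,315,200)))
E
```

```text
red S [([315.8, 270.3], [314, 267, 5, 7, 23])]
red T [([358.8, 198.1], [357, 197, 5, 3, 12])]
blue S [([270.9, 166.5], [264, 159, 14, 17, 116]), ([286.7, 180.6], [282, 174, 11, 14, 94])]
blue T [([242.1, 145.1], [237, 143, 11, 6, 54]), ([267.5, 151.6], [266, 147, 4, 10, 24]), ([277.0, 151.6], [276, 148, 3, 8, 21]), ([241.4, 153.7], [236, 152, 12, 6, 47])]
```

View pics/guard.png

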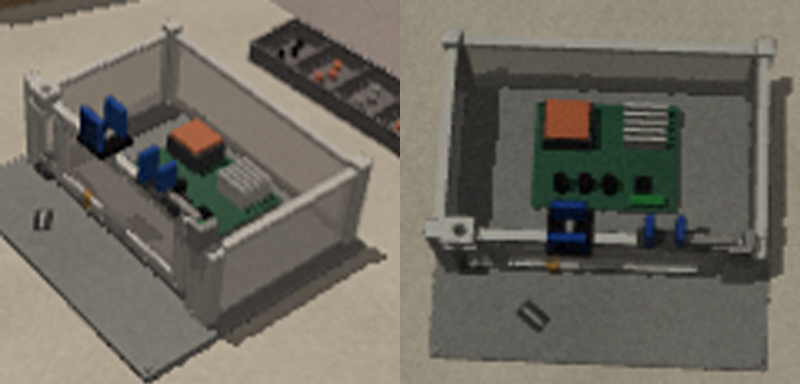

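View pics/guardT.png

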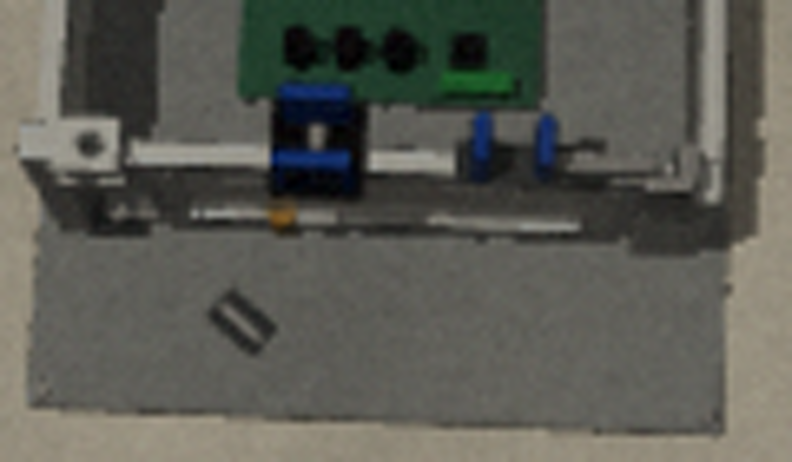

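View pics/block.png

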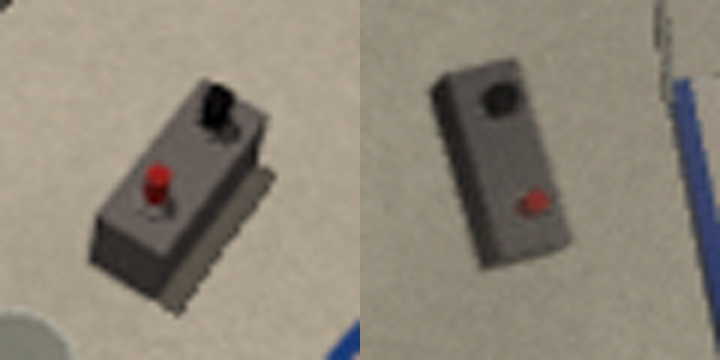

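The crops show the hinge hole at top px about (208.4,151.2) and side px about (253.7,156.0). In the top view the handle's bar and paddle are at (241,154) and (242,145), and rest and knob at (267.5,151.6) and (277,151.6). The red pin sits in the block hole nearest the robot, with the black screw in the other.

```bash
cat > m.py <<'E'
from h import *
S=optics.read_camera("side");T=optics.read_camera("top")
def dark(c,x,y,r=3):
    x0,y0=int(round(x)),int(round(y)); w=255-cv2.cvtColor(c["img"],cv2.COLOR_RGB2GRAY)[y0-r:y0+r+1,x0-r:x0+r+1].astype(float)
    w=np.clip(w-np.percentile(w,55),0,None); g=np.mgrid[-r:r+1,-r:r+1]; return [x0+(w*g[1]).sum()/w.sum(),y0+(w*g[0]).sum()/w.sum()]
hs,ht=dark(S,253.7,156.0,2),dark(T,208.4,151.2,2)
print("hole",hs,ht,tri(S,hs,T,ht),"top@152",plane(T,ht,.152),"side@152",plane(S,hs,.152))
# pin
p,e=tri(S,[315.8,270.3],T,[358.8,198.1]); print("pin knob",p,e, plane(T,[358.8,198.1],.073),plane(S,[315.8,270.3],.066))
# blue tops
for n,px,z in (("paddle",[242.1,145.1],.18),("bar",[241.4,153.7],.18),("rest",[267.5,151.6],.178),("knob",[277,151.6],.178)): print(n,plane(T,px,z).round(4))
# block top, base corners from masks
g=cv2.cvtColor(T["img"],cv2.COLOR_RGB2HSV)
# block crop corners in top (6x crop at 330,165), edges read by eye
for n,q in (("blk",[[517-360,58],[570-360,242],[487-360,268],[437-360,90]]),): print([plane(T,[(u+.5)/6-.5+330,(v+.5)/6-.5+165],.05).round(4).tolist() for u,v in q])
for u,v in ((30,405),(722,433),(36,225),(728,250)): print("base",plane(T,[(u+.5)/6.6-.5+195,(v+.5)/6.6-.5+130],.012).round(4))
E
python3 m.py
```

```text
hole [np.float64(253.96373056994818), np.float64(156.88897113249445)] [np.float64(208.02621995630008), np.float64(151.46904588492353)] (array([0.61721262, 0.15382636, 0.14944983]), np.float64(0.00044924534121658594)) top@152 [0.61620071 0.1535472  0.152     ] side@152 [0.61542653 0.15117292 0.152     ]
pin knob [ 0.46105976 -0.36150852  0.07125073] 0.003435358473612358 [ 0.46228055 -0.36195637  0.073     ] [ 0.46230321 -0.35879557  0.066     ]
paddle [0.6268 0.038  0.18  ]
bar [0.5976 0.0405 0.18  ]
rest [ 0.6037 -0.0446  0.178 ]
knob [ 0.6031 -0.0755  0.178 ]
[[0.5532, -0.3637, 0.05], [0.4413, -0.3875, 0.05], [0.4267, -0.3375, 0.05], [0.5344, -0.3145, 0.05]]
base [0.5095 0.2059 0.012 ]
base [ 0.4868 -0.1795  0.012 ]
base [0.6135 0.2039 0.012 ]
base [ 0.5914 -0.1871  0.012 ]
```

```bash
cat > plan.py <<'E'
import sys, numpy as np
from scipy.spatial.transform import Rotation as Ro
from workcell import bot
# plan.py x y z psi : tool y azimuth psi, tool down -> shift (mm, present tool axes), turn (deg)
def goto(x,y,z,psi):
    s=bot.read_state(); R=Ro.from_rotvec(s["tcp_rot"]).as_matrix()
    yv=np.array([np.cos(psi),np.sin(psi),0]); zv=np.array([0,0,-1.]); W=np.c_[np.cross(yv,zv),yv,zv]
    d=np.array([x,y,z])-s["tool_pos"]
    print("t %.2f pos %s F %s w %.3f g %.1f"%(s["time"],s["tool_pos"].round(4),s["wrist_force"].round(1),s["width"],s["grip_force"]),"psi %.3f q6 %.2f"%(np.arctan2(R[1,1],R[0,1]),s["q"][5]))
    print("shift now",(R.T@d*1000).round(1),"after turn",(W.T@d*1000).round(1),"turn",np.degrees(Ro.from_matrix(R.T@W).as_rotvec()).round(2))
if __name__=="__main__": goto(*map(float,sys.argv[1:5]))
E
python3 -m jog '[{"dx":-33.2,"dy":-23.3},{"dx":-33.2,"dy":-23.3},{"dx":-33.2,"dy":-23.3},{"dx":-33.2,"dy":-23.3},{"dx":-33.2,"dy":-23.3},{"dx":-33.2,"dy":-23.3},{"dx":-33.2,"dy":-23.3},{"dx":-33.2,"dy":-23.3},{"dx":-33.2,"dy":-23.3},{"dx":-33.2,"dy":-23.3},{"dx":-33.2,"dy":-23.3},{"dx":-33.2,"dy":-23.3},{}]' 1 30
python3 plan.py 0.4615 -0.361 0.22 -1.36
```

```text
t 0.30 pos [0.2115 0.6408 0.2495] F [-0.2  0.1 -0.9] w 0.997 g 0.0 psi 1.252 q6 -0.04
shift now [-551.4 -872.9   30.2] after turn [  34.9 1031.9   29.5] turn [-2.0000e-02  5.0000e-02  1.4966e+02]invalid input
```

```bash

python3 -m jog '[{"dx":-33.2,"dy":-23.3},{"dx":-33.2,"dy":-23.3},{"dx":-33.2,"dy":-23.3},{"dx":-33.2,"dy":-23.3},{"dx":-33.2,"dy":-23.3},{"dx":-33.2,"dy":-23.3},{"dx":-33.2,"dy":-23.3},{"dx":-33.2,"dy":-23.3},{"dx":-33.2,"dy":-23.3},{"dx":-33.2,"dy":-23.3},{"dx":-33.2,"dy":-23.3},{"dx":-33.2,"dy":-23.3},{"dz":0}]' 1 30
python3 plan.py 0.4615 -0.361 0.22 -1.36
```

```text
t 0.30 pos [0.2115 0.6408 0.2495] F [-0.2  0.1 -0.9] w 0.997 g 0.0 psi 1.252 q6 -0.04
shift now [-551.4 -872.9   30.2] after turn [  34.9 1031.9   29.5] turn [-2.0000e-02  5.0000e-02  1.4966e+02]invalid input
```

```bash

python3 -m jog '[{"dz":0}]' ; echo; python3 -m jog '[{"dx":0,"dy":0,"dz":0,"ax":0,"ay":0,"az":0}]' 1.0 30; echo; python3 -m jog --help
```

```text
time: 0.38
tool_pos: [0.2115, 0.6409, 0.2497]
tcp_rot: [-0.499, -3.102, 0.001]
wrist_force: [-0.2, 0.1, -0.4]
width: 0.996
grip_force: 0.0
invalid input
invalid input: not JSON, or not a number
```

```bash

python3 -m jog '[{"dx":0,"dy":0,"dz":0,"ax":0,"ay":0,"az":0}]'; echo; python3 -m jog '[{"dz":0}]' 1; echo;  python3 -m jog '[{"dz":0}]' - 30
```

```text
time: 0.47
tool_pos: [0.2115, 0.6409, 0.2499]
tcp_rot: [-0.499, -3.102, 0.0]
wrist_force: [0.1, 0.2, 0.3]
width: 1.002
grip_force: 0.0

invalid input
invalid input
```

```bash

python3 -m jog '[{"dz":0}]' 0.9; echo; python3 -m jog '[{"dz":0}]' 0.9 40.0; echo;  python3 -m jog '[{"dz":0}]' -; echo; python3 -m jog '[{"dz":0}]' 1.0
```

```text
invalid input
invalid input
invalid input
invalid input
```

Rows need all six keys. Retrying.

```bash

python3 -m jog '[{"dx":-33.2,"dy":-23.3,"dz":0,"ax":0,"ay":0,"az":0},{"dx":-33.2,"dy":-23.3,"dz":0,"ax":0,"ay":0,"az":0},{"dx":-33.2,"dy":-23.3,"dz":0,"ax":0,"ay":0,"az":0},{"dx":-33.2,"dy":-23.3,"dz":0,"ax":0,"ay":0,"az":0},{"dx":-33.2,"dy":-23.3,"dz":0,"ax":0,"ay":0,"az":0},{"dx":-33.2,"dy":-23.3,"dz":0,"ax":0,"ay":0,"az":0},{"dx":-33.2,"dy":-23.3,"dz":0,"ax":0,"ay":0,"az":0},{"dx":-33.2,"dy":-23.3,"dz":0,"ax":0,"ay":0,"az":0},{"dx":-33.2,"dy":-23.3,"dz":0,"ax":0,"ay":0,"az":0},{"dx":-33.2,"dy":-23.3,"dz":0,"ax":0,"ay":0,"az":0},{"dx":-33.2,"dy":-23.3,"dz":0,"ax":0,"ay":0,"az":0},{"dx":-33.2,"dy":-23.3,"dz":0,"ax":0,"ay":0,"az":0}]' 1 30
python3 plan.py 0.4615 -0.361 0.22 -1.36
```

```text
time: 1.47
tool_pos: [0.5032, 0.2489, 0.2504]
tcp_rot: [0.499, 3.101, 0.001]
wrist_force: [0.1, 0.8, -0.2]
width: 1.003
grip_force: 0.0
t 1.47 pos [0.5032 0.2489 0.2504] F [ 0.1  0.8 -0.2] w 1.003 g 0.0 psi 1.252 q6 -0.84
shift now [-151.5 -592.2   30.1] after turn [-168.4  587.7   30.4] turn [ 7.0000e-02 -4.0000e-02  1.4966e+02]
```

```bash

python3 -m jog '[{"dx":-10.1,"dy":-39.5,"dz":0,"ax":0,"ay":0,"az":0},{"dx":-10.1,"dy":-39.5,"dz":0,"ax":0,"ay":0,"az":0},{"dx":-10.1,"dy":-39.5,"dz":0,"ax":0,"ay":0,"az":0},{"dx":-10.1,"dy":-39.5,"dz":0,"ax":0,"ay":0,"az":0},{"dx":-10.1,"dy":-39.5,"dz":0,"ax":0,"ay":0,"az":0},{"dx":-10.1,"dy":-39.5,"dz":0,"ax":0,"ay":0,"az":0},{"dx":-10.1,"dy":-39.5,"dz":0,"ax":0,"ay":0,"az":0},{"dx":-10.1,"dy":-39.5,"dz":0,"ax":0,"ay":0,"az":0},{"dx":-10.1,"dy":-39.5,"dz":0,"ax":0,"ay":0,"az":0},{"dx":-10.1,"dy":-39.5,"dz":0,"ax":0,"ay":0,"az":0},{"dx":-10.1,"dy":-39.5,"dz":0,"ax":0,"ay":0,"az":0},{"dx":-10.1,"dy":-39.5,"dz":0,"ax":0,"ay":0,"az":0},{"dx":-10.1,"dy":-39.5,"dz":0,"ax":0,"ay":0,"az":0},{"dx":-10.1,"dy":-39.5,"dz":0,"ax":0,"ay":0,"az":0},{"dx":-10.1,"dy":-39.5,"dz":0,"ax":0,"ay":0,"az":0}]' 1 30
python3 -m jog '[{"dx":0,"dy":0,"dz":0,"ax":0,"ay":0,"az":7.1},{"dx":0,"dy":0,"dz":0,"ax":0,"ay":0,"az":7.1},{"dx":0,"dy":0,"dz":0,"ax":0,"ay":0,"az":7.1},{"dx":0,"dy":0,"dz":0,"ax":0,"ay":0,"az":7.1},{"dx":0,"dy":0,"dz":0,"ax":0,"ay":0,"az":7.1},{"dx":0,"dy":0,"dz":0,"ax":0,"ay":0,"az":7.1},{"dx":0,"dy":0,"dz":0,"ax":0,"ay":0,"az":7.1},{"dx":0,"dy":0,"dz":0,"ax":0,"ay":0,"az":7.1},{"dx":0,"dy":0,"dz":0,"ax":0,"ay":0,"az":7.1},{"dx":0,"dy":0,"dz":0,"ax":0,"ay":0,"az":7.1},{"dx":0,"dy":0,"dz":0,"ax":0,"ay":0,"az":7.1},{"dx":0,"dy":0,"dz":0,"ax":0,"ay":0,"az":7.1},{"dx":0,"dy":0,"dz":0,"ax":0,"ay":0,"az":7.1},{"dx":0,"dy":0,"dz":0,"ax":0,"ay":0,"az":7.1},{"dx":0,"dy":0,"dz":0,"ax":0,"ay":0,"az":7.1},{"dx":0,"dy":0,"dz":0,"ax":0,"ay":0,"az":7.1},{"dx":0,"dy":0,"dz":0,"ax":0,"ay":0,"az":7.1},{"dx":0,"dy":0,"dz":0,"ax":0,"ay":0,"az":7.1},{"dx":0,"dy":0,"dz":0,"ax":0,"ay":0,"az":7.1},{"dx":0,"dy":0,"dz":0,"ax":0,"ay":0,"az":7.1}]' >/dev/null
python3 plan.py 0.4615 -0.361 0.12 -1.36
```

```text
time: 2.72
tool_pos: [0.4599, -0.3616, 0.2503]
tcp_rot: [0.499, 3.101, -0.0]
wrist_force: [0.4, 0.3, -0.9]
width: 0.998
grip_force: 0.0
t 4.38 pos [ 0.4604 -0.3595  0.2501] F [ 0.4  0.1 -0.2] w 0.998 g 0.0 psi -1.232 q6 0.53
shift now [  0.5   1.7 130.1] after turn [  0.7   1.7 130.1] turn [ 0.01 -0.01  7.31]
```

```bash

python3 -m jog '[{"dx":0.5,"dy":1.5,"dz":0,"ax":0,"ay":0,"az":7.1},{"dx":0,"dy":0,"dz":40,"ax":0,"ay":0,"az":0},{"dx":0,"dy":0,"dz":40,"ax":0,"ay":0,"az":0},{"dx":0,"dy":0,"dz":40,"ax":0,"ay":0,"az":0},{"dx":0,"dy":0,"dz":30,"ax":0,"ay":0,"az":0},{"dx":0,"dy":0,"dz":15,"ax":0,"ay":0,"az":0},{"dx":0,"dy":0,"dz":10,"ax":0,"ay":0,"az":0},{"dx":0,"dy":0,"dz":0,"ax":0,"ay":0,"az":0}]' 1 30
python3 plan.py 0.4617 -0.3605 0.075 -1.36
python3 - <<'E'
from h import *
S=optics.read_camera("side");T=optics.read_camera("top")
cv2.imwrite("pics/grasp.png",np.hstack([crop(S,280,230,350,300,5),crop(T,320,150,390,220,5)]))
E
```

```text
time: 5.05
tool_pos: [0.46, -0.3595, 0.0724]
tcp_rot: [-3.119, -0.345, 0.005]
wrist_force: [0.9, 0.6, 0.6]
width: 0.998
grip_force: 0.0
t 5.05 pos [ 0.46   -0.3595  0.0724] F [0.9 0.6 0.6] w 0.998 g 0.0 psi -1.350 q6 0.64
shift now [ 1.5  1.3 -2.6] after turn [ 1.5  1.3 -2.6] turn [-0.21  0.16  0.56]
```

View pics/grasp.png

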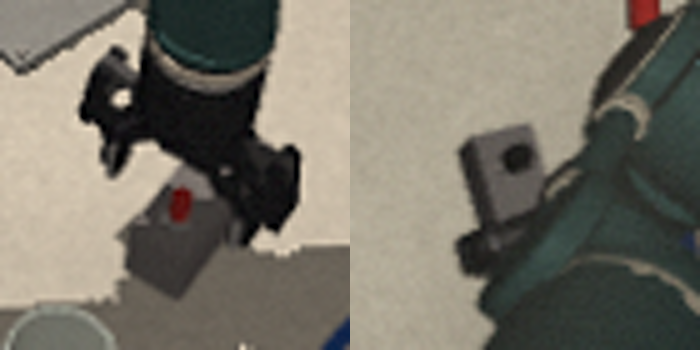

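The fingers straddle the red pin (side crop 180,205) with nothing touching. Closing now.

```bash

python3 -m jog '[{"dx":1.5,"dy":1.3,"dz":-2.6,"ax":-0.2,"ay":0.15,"az":0},{"dx":0,"dy":0,"dz":0,"ax":0,"ay":0,"az":0}]'
python3 -m jog '[{"dx":0,"dy":0,"dz":0,"ax":0,"ay":0,"az":0},{"dx":0,"dy":0,"dz":0,"ax":0,"ay":0,"az":0},{"dx":0,"dy":0,"dz":0,"ax":0,"ay":0,"az":0},{"dx":0,"dy":0,"dz":0,"ax":0,"ay":0,"az":0},{"dx":0,"dy":0,"dz":0,"ax":0,"ay":0,"az":0},{"dx":0,"dy":0,"dz":0,"ax":0,"ay":0,"az":0},{"dx":0,"dy":0,"dz":0,"ax":0,"ay":0,"az":0},{"dx":0,"dy":0,"dz":0,"ax":0,"ay":0,"az":0},{"dx":0,"dy":0,"dz":0,"ax":0,"ay":0,"az":0},{"dx":0,"dy":0,"dz":0,"ax":0,"ay":0,"az":0}]' 0 30
```

```text
time: 5.32
tool_pos: [0.4649, -0.3632, 0.0803]
tcp_rot: [3.116, 0.345, 0.01]
wrist_force: [0.6, -1.1, 0.1]
width: 0.999
grip_force: 0.0
time: 6.15
tool_pos: [0.4631, -0.3617, 0.0776]
tcp_rot: [3.12, 0.345, 0.004]
wrist_force: [-1.8, 0.4, 1.9]
width: 0.15
grip_force: 29.2
```

```bash

python3 -m jog '[{"dx":0,"dy":0,"dz":-20,"ax":0,"ay":0,"az":0},{"dx":0,"dy":0,"dz":-36,"ax":0,"ay":0,"az":0},{"dx":0,"dy":0,"dz":-40,"ax":0,"ay":0,"az":0},{"dx":0,"dy":0,"dz":-40,"ax":0,"ay":0,"az":0},{"dx":0,"dy":0,"dz":-40,"ax":0,"ay":0,"az":0},{"dx":0,"dy":0,"dz":-36,"ax":0,"ay":0,"az":0},{"dx":0,"dy":0,"dz":0,"ax":0,"ay":0,"az":0},{"dx":0,"dy":0,"dz":0,"ax":0,"ay":0,"az":0}]'
python3 plan.py 0.6165 0.1527 0.29 -1.63
```

```text
time: 6.82
tool_pos: [0.4639, -0.3624, 0.2933]
tcp_rot: [3.114, 0.345, 0.012]
wrist_force: [0.8, 0.7, -1.4]
width: 0.149
grip_force: 30.0
t 6.82 pos [ 0.4639 -0.3624  0.2933] F [ 0.8  0.7 -1.4] w 0.149 g 30.0 psi -1.350 q6 0.64
shift now [ 261.6 -469.2    0.7] after turn [ 121.9 -523.2    3.3] turn [ 0.47 -0.47 16.03]
```

```bash

python3 -m jog '[{"dx":18.7,"dy":-33.5,"dz":0,"ax":0,"ay":0,"az":0},{"dx":18.7,"dy":-33.5,"dz":0,"ax":0,"ay":0,"az":0},{"dx":18.7,"dy":-33.5,"dz":0,"ax":0,"ay":0,"az":0},{"dx":18.7,"dy":-33.5,"dz":0,"ax":0,"ay":0,"az":0},{"dx":18.7,"dy":-33.5,"dz":0,"ax":0,"ay":0,"az":0},{"dx":18.7,"dy":-33.5,"dz":0,"ax":0,"ay":0,"az":0},{"dx":18.7,"dy":-33.5,"dz":0,"ax":0,"ay":0,"az":0},{"dx":18.7,"dy":-33.5,"dz":0,"ax":0,"ay":0,"az":0},{"dx":18.7,"dy":-33.5,"dz":0,"ax":0,"ay":0,"az":0},{"dx":18.7,"dy":-33.5,"dz":0,"ax":0,"ay":0,"az":0},{"dx":18.7,"dy":-33.5,"dz":0,"ax":0,"ay":0,"az":0},{"dx":18.7,"dy":-33.5,"dz":0,"ax":0,"ay":0,"az":0},{"dx":18.7,"dy":-33.5,"dz":0,"ax":0,"ay":0,"az":0},{"dx":18.7,"dy":-33.5,"dz":0,"ax":0,"ay":0,"az":0},{"dx":0,"dy":0,"dz":0,"ax":0.3,"ay":-0.3,"az":5.3},{"dx":0,"dy":0,"dz":0,"ax":0,"ay":0,"az":5.3},{"dx":0,"dy":0,"dz":0,"ax":0,"ay":0,"az":5.3},{"dx":0,"dy":0,"dz":0,"ax":0,"ay":0,"az":0},{"dx":0,"dy":0,"dz":0,"ax":0,"ay":0,"az":0},{"dx":0,"dy":0,"dz":0,"ax":0,"ay":0,"az":0}]'
python3 plan.py 0.6165 0.1527 0.235 -1.63
python3 - <<'E'
from h import *
S=optics.read_camera("side");T=optics.read_camera("top")
print(blobs(S,(0,120,60),(8,255,255),3,(200,80,320,200)),blobs(T,(0,120,60),(8,255,255),3,(150,80,300,200)))
s=bot.read_state();p=s["tool_pos"]; print(proj(S,[p,p-[0,0,.028],p-[0,0,.07]]),proj(T,[p-[0,0,.07]]))
cv2.imwrite("pics/hover.png",np.hstack([crop(S,220,100,300,180,5),crop(T,170,110,250,190,5)]))
E
```

```text
time: 8.48
tool_pos: [0.6147, 0.1535, 0.287]
tcp_rot: [-3.14, 0.086, 0.008]
wrist_force: [0.2, -0.0, -1.4]
width: 0.143
grip_force: 30.0
t 8.48 pos [0.6147 0.1535 0.287 ] F [ 0.2 -0.  -1.4] w 0.143 g 30.0 psi -1.626 q6 1.83
shift now [ 2.1  0.7 52. ] after turn [ 1.9  0.7 52. ] turn [-0.03  0.3   0.24]
[([228.8, 123.4], [228, 123, 3, 2, 5])] [([246.5, 123.0], [245, 123, 4, 1, 4])]
[[252.75896074 128.62705228]
 [252.92790033 134.70608154]
 [253.17301838 143.52245536]] [[205.03302001 145.56721323]]
```

View pics/hover.png

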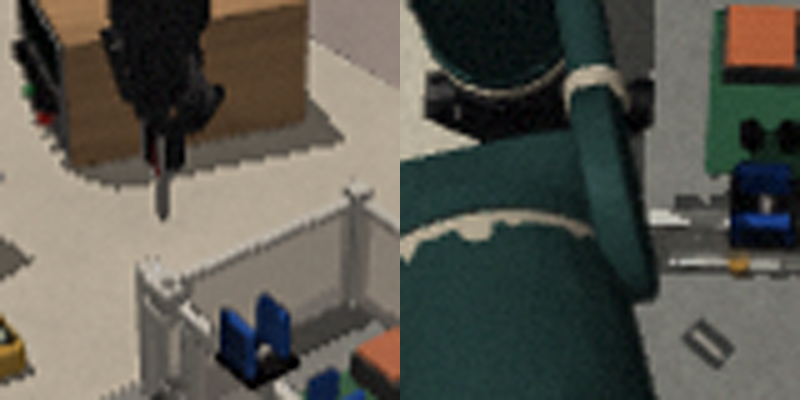

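The pin is upright with its tip at side px (252.2,143.0). The prediction was (253.2,143.5), so it's about 1 px to the left. I'll come closer and compare the tip with the hole in one view.

```bash

python3 -m jog '[{"dx":2,"dy":1,"dz":30,"ax":0,"ay":0.2,"az":0},{"dx":1,"dy":0.5,"dz":22,"ax":0,"ay":0,"az":0},{"dx":0,"dy":0,"dz":0,"ax":0,"ay":0,"az":0},{"dx":0,"dy":0,"dz":0,"ax":0,"ay":0,"az":0},{"dx":0,"dy":0,"dz":0,"ax":0,"ay":0,"az":0}]' >/dev/null
python3 plan.py 0.6165 0.1527 0.18 -1.63
python3 - <<'E'
from h import *
S=optics.read_camera("side")
p=bot.read_state()["tool_pos"]; print(proj(S,[p-[0,0,.06],p-[0,0,.07],[p[0],p[1],.152]]),"d/dx,dy,dz",(proj(S,[p+[.01,0,-.07],p+[0,.01,-.07],p-[0,0,.06]])-proj(S,[p-[0,0,.07]]*3)))
old=cv2.imread("side_raw.png")
a=crop(S,238,135,271,171,12); b=cv2.resize(old[135:171,238:271],None,fx=12,fy=12,interpolation=cv2.INTER_NEAREST)
cv2.imwrite("pics/near.png",np.hstack([a,b]))
g=cv2.cvtColor(old,cv2.COLOR_BGR2GRAY); print(g[151:162,248:261])
g=cv2.cvtColor(S["img"],cv2.COLOR_RGB2GRAY); print(g[140:162,246:261])
E
```

```text
t 9.00 pos [0.6187 0.1522 0.2378] F [ 0.3  0.2 -1.4] w 0.148 g 30.0 psi -1.628 q6 1.83
shift now [-2.3 -0.3 57.8] after turn [-2.2 -0.4 57.8] turn [-0.09 -0.1   0.13]
[[254.35961494 151.19342245]
 [254.40982532 153.16528779]
 [254.49206474 156.39497565]] d/dx,dy,dz [[ 1.90580026 -0.96276126]
 [-1.53296689 -1.13224505]
 [-0.05021038 -1.97186534]]
[[165 146 166 142 166 167 169 169 167 167 167 168 168]
 [167 154 168 161 166 169 168 168 167 168 168 171 170]
 [174 170 167 182 167 168 166 165 169 170 172 174 142]
 [129 170 173 176 169 170 171 169 170 170 144 131  94]
 [ 99 174 175 172 159 147 153 168 172 141  92  97  89]
 [ 88 130 160 176 123 100 100 141 176 162 107 113 114]
 [ 80  84 110 163 142 115 117 164 147 150 102 117 120]
 [ 80  85  80 108 142 167 132 122  98 100  96 118 119]
 [100 121  72  77 102 126  99  80  79  74 110 119 118]
 [ 89 135  76  74  78  82  82  81  78 151 138 117 118]
 [ 82 103 122  75  70  81  79  91 158 175 166 112 116]]
[[165 167 171 136  39   8  32  71  24  12  16   7 137 174 170]
 [166 167 170 145  48   8  33  71  26  16  14   8 136 175 170]
 [167 166 168 159 10
[... 540 characters left out ...]
2 171]
 [176 174 174 154 177 154 149  56  54 138 180 177 176 175 175]
 [175 157 177 163 176 171 171  58  53 170 180 177 178 180 179]
 [176 139 182 178 177 193 182  99  59 170 182 181 179 183 150]
 [180 116 136 179 183 187 182 166  80 117 170 183 149 138  99]
 [179 104 103 181 181 180 169 160  97  90 120 131  99 102  95]
 [178 107  93 135 168 183 130 107  92  83  91  88  97 121 118]
 [177 108  84  90 116 170 151 120 130  87  90  92 101 129 127]
 [177 115  87  90  86 113 151 174 144  89  86  83 102 126 125]
 [176 114 101 127  75  81 108 134 107  88  89  84 122 126 125]
 [177 125  93 142  80  78  85  85  86  89  87  83 113 128 127]
 [178 132  85 109 127  77  75  84  83  99 170 161  89 102 125]]
```

View pics/near.png

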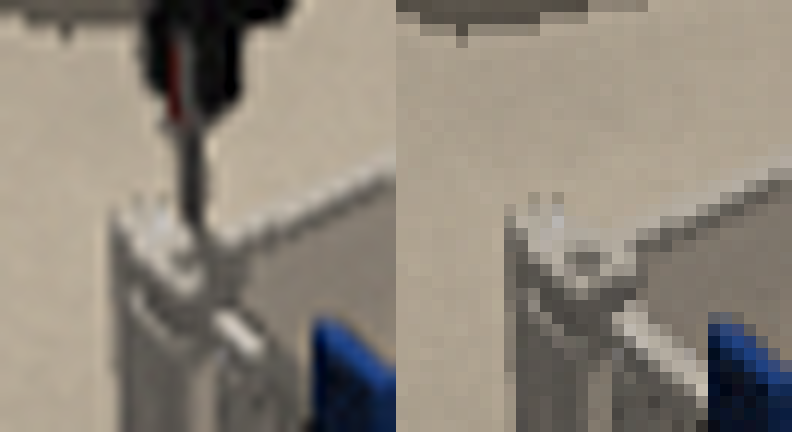

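The side view shows the shank at column 253.5 and the hole at about (253.45,156.15). The tip row also matches the hole, so they are aligned within about 1 mm. Lowering slowly.

```bash

python3 -m jog '[{"dx":-0.5,"dy":-0.5,"dz":6,"ax":0,"ay":0,"az":0},{"dx":0,"dy":0,"dz":6,"ax":0,"ay":0,"az":0},{"dx":0,"dy":0,"dz":5,"ax":0,"ay":0,"az":0},{"dx":0,"dy":0,"dz":5,"ax":0,"ay":0,"az":0},{"dx":0,"dy":0,"dz":4,"ax":0,"ay":0,"az":0},{"dx":0,"dy":0,"dz":0,"ax":0,"ay":0,"az":0}]'
python3 plan.py 0.6165 0.1527 0.18 -1.63
```

```text
time: 9.55
tool_pos: [0.6172, 0.1527, 0.2091]
tcp_rot: [-3.139, 0.089, 0.001]
wrist_force: [0.8, 0.5, -1.3]
width: 0.148
grip_force: 30.0
t 9.55 pos [0.6172 0.1527 0.2091] F [ 0.8  0.5 -1.3] w 0.148 g 30.0 psi -1.628 q6 1.83
shift now [-0.6  0.1 29.1] after turn [-0.7  0.1 29.1] turn [-0.06  0.05  0.13]
```

No contact force and about 13 mm in. Continuing.

```bash

python3 -m jog '[{"dx":0,"dy":0,"dz":5,"ax":0,"ay":0,"az":0},{"dx":0,"dy":0,"dz":5,"ax":0,"ay":0,"az":0},{"dx":0,"dy":0,"dz":5,"ax":0,"ay":0,"az":0},{"dx":0,"dy":0,"dz":5,"ax":0,"ay":0,"az":0},{"dx":0,"dy":0,"dz":4,"ax":0,"ay":0,"az":0},{"dx":0,"dy":0,"dz":0,"ax":0,"ay":0,"az":0}]'
python3 plan.py 0.6165 0.1527 0.18 -1.63
```

```text
time: 10.05
tool_pos: [0.6173, 0.1528, 0.1853]
tcp_rot: [-3.139, 0.09, 0.001]
wrist_force: [-0.2, 0.6, -1.4]
width: 0.147
grip_force: 30.0
t 10.05 pos [0.6173 0.1528 0.1853] F [-0.2  0.6 -1.4] w 0.147 g 30.0 psi -1.628 q6 1.83
shift now [-0.8  0.1  5.3] after turn [-0.8  0.1  5.3] turn [-0.06  0.03  0.12]
```

```bash

python3 -m jog '[{"dx":0,"dy":0,"dz":2,"ax":0,"ay":0,"az":0},{"dx":0,"dy":0,"dz":2,"ax":0,"ay":0,"az":0},{"dx":0,"dy":0,"dz":2,"ax":0,"ay":0,"az":0},{"dx":0,"dy":0,"dz":0.5,"ax":0,"ay":0,"az":0},{"dx":0,"dy":0,"dz":0,"ax":0,"ay":0,"az":0},{"dx":0,"dy":0,"dz":0,"ax":0,"ay":0,"az":0}]'
```

```text
time: 10.55
tool_pos: [0.6177, 0.1528, 0.1802]
tcp_rot: [-3.139, 0.089, -0.001]
wrist_force: [0.9, -0.3, -1.0]
width: 0.15
grip_force: 30.0
```

```bash

python3 -m jog '[{"dx":0,"dy":0,"dz":1.5,"ax":0,"ay":0,"az":0},{"dx":0,"dy":0,"dz":0,"ax":0,"ay":0,"az":0},{"dx":0,"dy":0,"dz":0,"ax":0,"ay":0,"az":0}]'
python3 -m jog '[{"dx":0,"dy":0,"dz":1,"ax":0,"ay":0,"az":0},{"dx":0,"dy":0,"dz":0,"ax":0,"ay":0,"az":0},{"dx":0,"dy":0,"dz":0,"ax":0,"ay":0,"az":0}]'
```

```text
time: 10.8
tool_pos: [0.6181, 0.1529, 0.1796]
tcp_rot: [-3.139, 0.089, -0.003]
wrist_force: [-1.0, 0.1, 4.6]
width: 0.144
grip_force: 30.4
time: 11.05
tool_pos: [0.6181, 0.1529, 0.1795]
tcp_rot: [-3.139, 0.089, -0.003]
wrist_force: [-3.0, -0.5, 8.7]
width: 0.147
grip_force: 30.9
```

The pin stopped at the predicted height (.1795) with 8.7 N upward, so it is seated. Releasing and rising.

```bash

python3 -m jog '[{"dx":0,"dy":0,"dz":-1,"ax":0,"ay":0,"az":0},{"dx":0,"dy":0,"dz":0,"ax":0,"ay":0,"az":0},{"dx":0,"dy":0,"dz":0,"ax":0,"ay":0,"az":0},{"dx":0,"dy":0,"dz":0,"ax":0,"ay":0,"az":0},{"dx":0,"dy":0,"dz":0,"ax":0,"ay":0,"az":0},{"dx":0,"dy":0,"dz":0,"ax":0,"ay":0,"az":0}]' 0.7 30
python3 -m jog '[{"dx":0,"dy":0,"dz":-15,"ax":0,"ay":0,"az":0},{"dx":0,"dy":0,"dz":-30,"ax":0,"ay":0,"az":0},{"dx":0,"dy":0,"dz":-30,"ax":0,"ay":0,"az":0},{"dx":0,"dy":0,"dz":0,"ax":0,"ay":0,"az":0}]' >/dev/null
python3 plan.py 0.6043 -0.0537 0.25 -1.63
```

```text
time: 11.55
tool_pos: [0.6176, 0.1528, 0.1782]
tcp_rot: [-3.139, 0.089, -0.0]
wrist_force: [0.2, 0.0, 1.0]
width: 0.699
grip_force: 0.0
t 11.88 pos [0.6212 0.1534 0.2611] F [1.7 0.9 2. ] w 0.700 g 0.0 psi -1.628 q6 1.83
shift now [ -5.2 207.8  10.1] after turn [ -4.7 207.8  11.1] turn [-0.24 -0.67  0.13]
```

```bash

python3 -m jog '[{"dx":0,"dy":35,"dz":0,"ax":0,"ay":0,"az":0},{"dx":0,"dy":35,"dz":0,"ax":0,"ay":0,"az":0},{"dx":0,"dy":35,"dz":0,"ax":0,"ay":0,"az":0},{"dx":0,"dy":35,"dz":0,"ax":0,"ay":0,"az":0},{"dx":0,"dy":35,"dz":0,"ax":0,"ay":0,"az":0},{"dx":0,"dy":32,"dz":0,"ax":0,"ay":0,"az":0},{"dx":0,"dy":0,"dz":0,"ax":0,"ay":0,"az":0},{"dx":0,"dy":0,"dz":0,"ax":0,"ay":0,"az":0},{"dx":0,"dy":0,"dz":0,"ax":0,"ay":0,"az":0}]' 0.75 20 >/dev/null
python3 plan.py 0.6043 -0.0537 0.178 -1.63
python3 - <<'E'
from h import *
S=optics.read_camera("side");p=bot.read_state()["tool_pos"]
print("pin red S",blobs(S,(0,110,40),(8,255,255),3,(240,135,270,165)), proj(S,[[.6165,.1529,.168]]))
E
```

```text
t 12.63 pos [ 0.6059 -0.0538  0.2532] F [ 0.2  0.1 -0.4] w 0.750 g 0.0 psi -1.629 q6 1.50
shift now [-1.7  0.2 75.2] after turn [-1.6  0.  75.2] turn [-0.11 -0.04  0.08]
pin red S [([253.2, 153.2], [252, 151, 4, 6, 18])] [[253.82015406 153.47178286]]
```

```bash

python3 -m jog '[{"dx":-1.5,"dy":0,"dz":0,"ax":0,"ay":0,"az":0},{"dx":0,"dy":0,"dz":0,"ax":0,"ay":0,"az":0},{"dx":0,"dy":0,"dz":20,"ax":0,"ay":0,"az":0},{"dx":0,"dy":0,"dz":20,"ax":0,"ay":0,"az":0},{"dx":0,"dy":0,"dz":15,"ax":0,"ay":0,"az":0},{"dx":0,"dy":0,"dz":12,"ax":0,"ay":0,"az":0},{"dx":0,"dy":0,"dz":8,"ax":0,"ay":0,"az":0},{"dx":0,"dy":0,"dz":0,"ax":0,"ay":0,"az":0},{"dx":0,"dy":0,"dz":0,"ax":0,"ay":0,"az":0}]' 0.95 20
python3 plan.py 0.6043 -0.0537 0.178 -1.63
```

```text
time: 13.43
tool_pos: [0.6045, -0.0534, 0.1783]
tcp_rot: [-3.139, 0.089, -0.0]
wrist_force: [-0.2, 0.1, 0.8]
width: 0.951
grip_force: 0.0
t 13.43 pos [ 0.6045 -0.0534  0.1783] F [-0.2  0.1  0.8] w 0.951 g 0.0 psi -1.627 q6 1.50
shift now [-0.1  0.3  0.3] after turn [-0.1  0.3  0.3] turn [-0.07 -0.01  0.16]
```

```bash

python3 -m jog '[{"dx":0,"dy":0,"dz":0,"ax":0,"ay":0,"az":0},{"dx":0,"dy":0,"dz":0,"ax":0,"ay":0,"az":0},{"dx":0,"dy":0,"dz":0,"ax":0,"ay":0,"az":0},{"dx":0,"dy":0,"dz":0,"ax":0,"ay":0,"az":0},{"dx":0,"dy":0,"dz":0,"ax":0,"ay":0,"az":0},{"dx":0,"dy":0,"dz":0,"ax":0,"ay":0,"az":0},{"dx":0,"dy":0,"dz":0,"ax":0,"ay":0,"az":0},{"dx":0,"dy":0,"dz":0,"ax":0,"ay":0,"az":0},{"dx":0,"dy":0,"dz":0,"ax":0,"ay":0,"az":0},{"dx":0,"dy":0,"dz":0,"ax":0,"ay":0,"az":0},{"dx":0,"dy":0,"dz":0,"ax":0,"ay":0,"az":0},{"dx":0,"dy":0,"dz":0,"ax":0,"ay":0,"az":0}]' 0 20
```

```text
time: 14.43
tool_pos: [0.6056, -0.0532, 0.1802]
tcp_rot: [-3.138, 0.09, -0.006]
wrist_force: [-0.1, 2.4, 5.8]
width: 0.322
grip_force: 22.4
```

The bolt is squeezed: 27.4 mm over both, against 28 expected. Releasing, rising, turning to the handle.

```bash

python3 -m jog '[{"dx":0,"dy":0,"dz":0,"ax":0,"ay":0,"az":0},{"dx":0,"dy":0,"dz":0,"ax":0,"ay":0,"az":0},{"dx":0,"dy":0,"dz":0,"ax":0,"ay":0,"az":0},{"dx":0,"dy":0,"dz":0,"ax":0,"ay":0,"az":0},{"dx":0,"dy":0,"dz":0,"ax":0,"ay":0,"az":0},{"dx":0,"dy":0,"dz":-20,"ax":0,"ay":0,"az":0},{"dx":0,"dy":0,"dz":-30,"ax":0,"ay":0,"az":0},{"dx":0,"dy":0,"dz":-30,"ax":0,"ay":0,"az":0},{"dx":0,"dy":-30,"dz":0,"ax":0,"ay":0,"az":0},{"dx":0,"dy":-32,"dz":0,"ax":0,"ay":0,"az":0},{"dx":0,"dy":-30,"dz":0,"ax":0,"ay":0,"az":0}]' 0.8 20
python3 -m jog '[{"dx":0,"dy":0,"dz":0,"ax":0,"ay":0,"az":-7},{"dx":0,"dy":0,"dz":0,"ax":0,"ay":0,"az":-7},{"dx":0,"dy":0,"dz":0,"ax":0,"ay":0,"az":-7},{"dx":0,"dy":0,"dz":0,"ax":0,"ay":0,"az":-7},{"dx":0,"dy":0,"dz":0,"ax":0,"ay":0,"az":-7},{"dx":0,"dy":0,"dz":0,"ax":0,"ay":0,"az":-7},{"dx":0,"dy":0,"dz":0,"ax":0,"ay":0,"az":-7},{"dx":0,"dy":0,"dz":0,"ax":0,"ay":0,"az":-7},{"dx":0,"dy":0,"dz":0,"ax":0,"ay":0,"az":-7},{"dx":0,"dy":0,"dz":0,"ax":0,"ay":0,"az":-7},{"dx":0,"dy":0,"dz":0,"ax":0,"ay":0,"az":-7},{"dx":0,"dy":0,"dz":0,"ax":0,"ay":0,"az":-7},{"dx":0,"dy":0,"dz":0,"ax":0,"ay":0,"az":-6},{"dx":0,"dy":0,"dz":0,"ax":0,"ay":0,"az":0},{"dx":0,"dy":0,"dz":0,"ax":0,"ay":0,"az":0},{"dx":0,"dy":0,"dz":0,"ax":0,"ay":0,"az":0}]' 0.95 >/dev/null
python3 plan.py 0.605 0.0384 0.178 -0.059
```

```text
time: 15.35
tool_pos: [0.6101, 0.0386, 0.2596]
tcp_rot: [-3.139, 0.092, -0.004]
wrist_force: [0.4, 0.7, -0.6]
width: 0.803
grip_force: 0.0
t 16.68 pos [0.6096 0.0379 0.2583] F [-0.6 -0.5 -0.5] w 0.955 g 0.0 psi -0.060 q6 0.08
shift now [ 0.1 -4.6 80.3] after turn [ 0.2 -4.6 80.3] turn [ 0.02 -0.07 -0.04]
```

```bash
python3 - <<'E'
from h import *
S=optics.read_camera("side");T=optics.read_camera("top")
print(blobs(S,(105,130,30),(125,255,255),5,(240,130,360,250)),blobs(T,(105,130,30),(125,255,255),5,(190,80,315,200)))
cv2.imwrite("pics/handle.png",np.hstack([crop(S,240,110,310,190,5),crop(T,200,100,290,180,5)]))
E
```

```text
[([270.6, 166.6], [264, 159, 14, 17, 126]), ([285.8, 179.8], [281, 174, 10, 12, 84])] [([246.2, 143.4], [245, 143, 3, 2, 5]), ([267.6, 151.6], [266, 147, 4, 10, 23]), ([272.9, 151.7], [272, 148, 3, 9, 25])]
```

View pics/handle.png

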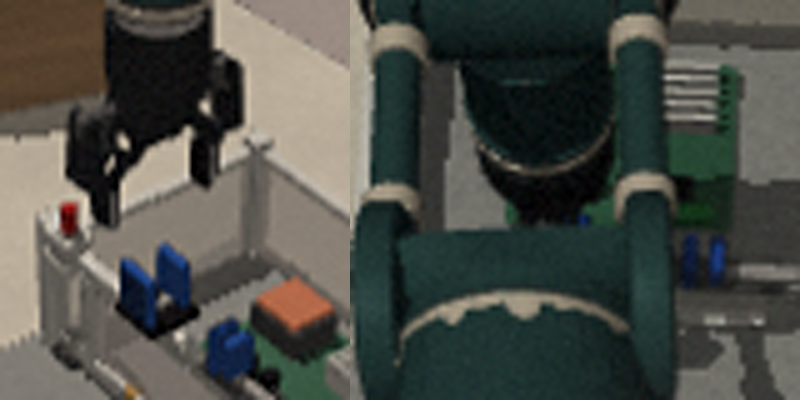

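The picture shows the pin seated (side crop 68,217), the bolt knob close to its rest (top spacing 5.3 px, was 9.5), and the fingers above the handle straddling it. Descending and squeezing.

```bash

python3 -m jog '[{"dx":0,"dy":-4.5,"dz":0,"ax":0,"ay":0,"az":0},{"dx":0,"dy":0,"dz":0,"ax":0,"ay":0,"az":0},{"dx":0,"dy":0,"dz":25,"ax":0,"ay":0,"az":0},{"dx":0,"dy":0,"dz":20,"ax":0,"ay":0,"az":0},{"dx":0,"dy":0,"dz":15,"ax":0,"ay":0,"az":0},{"dx":0,"dy":0,"dz":12,"ax":0,"ay":0,"az":0},{"dx":0,"dy":0,"dz":8,"ax":0,"ay":0,"az":0},{"dx":0,"dy":0,"dz":0,"ax":0,"ay":0,"az":0},{"dx":0,"dy":0,"dz":0,"ax":0,"ay":0,"az":0}]' 0.95 20
python3 plan.py 0.605 0.0384 0.178 -0.059
```

```text
time: 17.53
tool_pos: [0.6052, 0.0384, 0.1785]
tcp_rot: [-2.284, -2.157, -0.002]
wrist_force: [-0.7, 0.2, 0.9]
width: 0.952
grip_force: 0.0
t 17.53 pos [0.6052 0.0384 0.1785] F [-0.7  0.2  0.9] w 0.952 g 0.0 psi -0.057 q6 0.08
shift now [ 0.  -0.2  0.5] after turn [ 0.  -0.2  0.5] turn [ 0.02 -0.07  0.11]
```

```bash

python3 -m jog '[{"dx":0,"dy":0,"dz":0,"ax":0,"ay":0,"az":0},{"dx":0,"dy":0,"dz":0,"ax":0,"ay":0,"az":0},{"dx":0,"dy":0,"dz":0,"ax":0,"ay":0,"az":0},{"dx":0,"dy":0,"dz":0,"ax":0,"ay":0,"az":0},{"dx":0,"dy":0,"dz":0,"ax":0,"ay":0,"az":0},{"dx":0,"dy":0,"dz":0,"ax":0,"ay":0,"az":0},{"dx":0,"dy":0,"dz":0,"ax":0,"ay":0,"az":0},{"dx":0,"dy":0,"dz":0,"ax":0,"ay":0,"az":0},{"dx":0,"dy":0,"dz":0,"ax":0,"ay":0,"az":0},{"dx":0,"dy":0,"dz":0,"ax":0,"ay":0,"az":0},{"dx":0,"dy":0,"dz":0,"ax":0,"ay":0,"az":0},{"dx":0,"dy":0,"dz":0,"ax":0,"ay":0,"az":0}]' 0 40
python3 plan.py 0.605 0.0384 0.178 -0.059
```

```text
time: 18.53
tool_pos: [0.6066, 0.0382, 0.1823]
tcp_rot: [2.281, 2.156, 0.007]
wrist_force: [-4.0, -0.3, 11.3]
width: 0.36
grip_force: 42.7
t 18.53 pos [0.6066 0.0382 0.1823] F [-4.  -0.3 11.3] w 0.360 g 42.7 psi -0.056 q6 0.08
shift now [ 0.1 -1.6  4.3] after turn [ 0.1 -1.6  4.3] turn [ 0.3  -0.06  0.15]
```

The handle is squeezed (30.6 mm, 32 nominal). Swinging in 3° steps about the hinge, which lies at tool (115, 5) mm.

```bash

python3 -m jog '[{"dx":0,"dy":0,"dz":-2,"ax":0,"ay":0,"az":0},{"dx":0.42,"dy":-6.02,"dz":0,"ax":0,"ay":0,"az":3},{"dx":0.42,"dy":-6.02,"dz":0,"ax":0,"ay":0,"az":3},{"dx":0.42,"dy":-6.02,"dz":0,"ax":0,"ay":0,"az":3},{"dx":0.42,"dy":-6.02,"dz":0,"ax":0,"ay":0,"az":3},{"dx":0.42,"dy":-6.02,"dz":0,"ax":0,"ay":0,"az":3},{"dx":0.42,"dy":-6.02,"dz":0,"ax":0,"ay":0,"az":3},{"dx":0.42,"dy":-6.02,"dz":0,"ax":0,"ay":0,"az":3},{"dx":0,"dy":0,"dz":0,"ax":0,"ay":0,"az":0}]' - 40
python3 - <<'E'
from plan import goto
import numpy as np
from workcell import bot
h=np.array([.6165,.1529]); s=bot.read_state(); d=s["tool_pos"][:2]-h
print("r",np.linalg.norm(d),"gate est",-(np.arctan2(d[1],d[0])-np.arctan2(*(np.array([.0384-.1529,.605-.6165])))))
goto(.605,.0384,.18,-.059-.3665)
E
```

```text
time: 19.28
tool_pos: [0.5656, 0.0501, 0.1823]
tcp_rot: [2.638, 1.702, 0.006]
wrist_force: [0.7, -1.3, 3.9]
width: 0.36
grip_force: 42.8
r 0.11470580433519603 gate est 0.35981243509284133
t 19.28 pos [0.5656 0.0501 0.1823] F [ 0.7 -1.3  3.9] w 0.360 g 42.8 psi -0.425 q6 0.47
shift now [ 5.6 40.7  2.5] after turn [ 5.6 40.7  2.3] turn [ 0.23 -0.13  0.06]
```

The gate follows at about 0.36 rad with low forces and the handle still squeezed. Continuing through the detent.

```bash

python3 -m jog '[{"dx":0.42,"dy":-6.02,"dz":0,"ax":0,"ay":0,"az":3},{"dx":0.42,"dy":-6.02,"dz":0,"ax":0,"ay":0,"az":3},{"dx":0.42,"dy":-6.02,"dz":0,"ax":0,"ay":0,"az":3},{"dx":0.42,"dy":-6.02,"dz":0,"ax":0,"ay":0,"az":3},{"dx":0.42,"dy":-6.02,"dz":0,"ax":0,"ay":0,"az":3},{"dx":0.42,"dy":-6.02,"dz":0,"ax":0,"ay":0,"az":3},{"dx":0.42,"dy":-6.02,"dz":0,"ax":0,"ay":0,"az":3},{"dx":0.42,"dy":-6.02,"dz":0,"ax":0,"ay":0,"az":3},{"dx":0.42,"dy":-6.02,"dz":0,"ax":0,"ay":0,"az":3},{"dx":0.42,"dy":-6.02,"dz":0,"ax":0,"ay":0,"az":3},{"dx":0,"dy":0,"dz":0,"ax":0,"ay":0,"az":0}]'
python3 -m jog '[{"dx":0.42,"dy":-6.02,"dz":0,"ax":0,"ay":0,"az":3},{"dx":0.42,"dy":-6.02,"dz":0,"ax":0,"ay":0,"az":3},{"dx":0.42,"dy":-6.02,"dz":0,"ax":0,"ay":0,"az":3},{"dx":0.42,"dy":-6.02,"dz":0,"ax":0,"ay":0,"az":3},{"dx":0.42,"dy":-6.02,"dz":0,"ax":0,"ay":0,"az":3},{"dx":0.42,"dy":-6.02,"dz":0,"ax":0,"ay":0,"az":3},{"dx":0.42,"dy":-6.02,"dz":0,"ax":0,"ay":0,"az":3},{"dx":0,"dy":0,"dz":0,"ax":0,"ay":0,"az":0},{"dx":0,"dy":0,"dz":0,"ax":0,"ay":0,"az":0},{"dx":0,"dy":0,"dz":0,"ax":0,"ay":0,"az":0},{"dx":0,"dy":0,"dz":0,"ax":0,"ay":0,"az":0},{"dx":0,"dy":0,"dz":0,"ax":0,"ay":0,"az":0},{"dx":0,"dy":0,"dz":0,"ax":0,"ay":0,"az":0},{"dx":0,"dy":0,"dz":0,"ax":0,"ay":0,"az":0}]'
python3 - <<'E'
import numpy as np
from h import *
h=np.array([.6165,.1529]); s=bot.read_state(); d=s["tool_pos"][:2]-h
print("r",np.linalg.norm(d),"gate est",-(np.arctan2(d[1],d[0])-np.arctan2(-.1145,-.0115)),abs(s["joint_vel"]).max())
S=optics.read_camera("side");T=optics.read_camera("top")
cv2.imwrite("pics/end.png",np.hstack([crop(S,220,110,320,230,4),crop(T,190,100,290,220,4)]))
E
```

```text
time: 20.2
tool_pos: [0.521, 0.0899, 0.1823]
tcp_rot: [2.989, 0.964, 0.005]
wrist_force: [-0.9, -2.5, 6.9]
width: 0.363
grip_force: 45.5
time: 21.37
tool_pos: [0.5048, 0.1281, 0.1823]
tcp_rot: [3.114, 0.407, 0.004]
wrist_force: [-2.9, -0.2, 8.0]
width: 0.359
grip_force: 47.2
r 0.11436438467507595 gate est 1.2524171634887236 0.0007795874168110212
```

View pics/end.png

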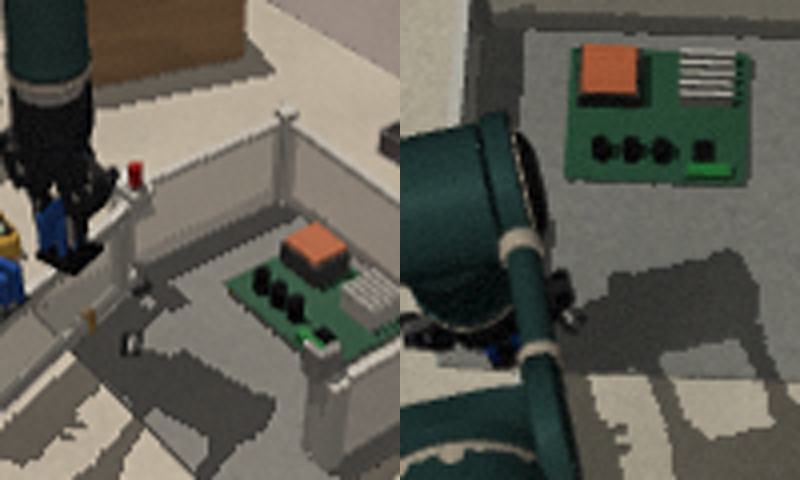

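The gate is wide open (about 1.25 rad) and still. The handle is gripped at side crop (60,230) and the pin is seated at (135,175). Handing in.

```bash
python3 -c "
from workcell import bot
print(bot.finish_job())"
```

```text
the job is handed in; nothing more can be done
None
```

Job handed in at about 21 s, verdict not shown: the pin is seated, the bolt is drawn back, and the gate is held still at about 1.25 rad by the squeezed handle.

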